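Gauge two cigar tubes on the pins and scrap the blocked one

ROBOT

A 6-joint arm with a two-finger parallel gripper is mounted at the origin on the work surface. World frame = base frame: x ahead of the robot, y to its left, z up, the work surface at z = 0. Lengths are in m, angles in rad, forces in N, time in s.
With the tool pointing down it reaches from about 0.35 to 0.775 m from the base axis. Payload 7.3 kg.
Tool frame: the origin (TCP) lies midway between the tips of the shut fingers; the grasp point (between the pads) lies 19 mm behind it (tcp_to_grasp is the distance from the TCP to the grasp point, in m); z points along the fingers, y is the line along which they close (so a half turn about z gives the same grasp; the last joint's range is limited). The gripper opens to 92 mm and grips with 3 to 60 N. Pads are 19 mm wide; open, the fingers measure 130 mm over their backs; the gripper's body (75 mm by 190 mm) begins 47 mm behind the grasp point.
Start: joints at [1.061, 0.342, 1.524, -0, 1.275, -0.146], TCP at [0.187, 0.491, 0.227] pointing down, gripper open.
Joint ranges: [-2.53, 2.53], [-0.77, 2.02], [0.04, 2.7], [-1, 4.14], [0.28, 2.66], [-3.11, 3.11]. Speed limits (rad/s): [2.57, 2.57, 3.14, 3.14, 3.14, 3.14].

INTERFACE

Orientations are given as [roll, pitch, yaw] about the fixed x, y, z axes, in that order (R = Rz(yaw) Ry(pitch) Rx(roll)).
In Python, from cell import observe, read_camera, calibration, hand_in, tcp_to_grasp gives the robot as it stands.
- The arm moves only by the tool send_rows, never from a script. Its argument "targets" is a list of rows, each a list of 5 numbers: the opening, from 0 (shut) to 1 (fully open), then the shift along the world's x, y, z in m, then the turn about the world's z in rad. A call has 1 to 5 rows; each row shifts and turns the commanded pose from where the row before left it; what a row does not reach is not made up. A row lasts 1/10 s, in which the tool goes at most 50 mm and 8.59 degrees, less where a joint would pass 70% of its speed; a pose out of reach is approached as far as the arm can. A call is refused whole if a number of a shift passes 0.05 or a number of a turn 0.15, either way. A call with a gripper value outside its range is refused whole. The fingers move at their own pace and stop on an object; "grip_force" is the grip in N (left out, the last holds). Time passes only in rows, so rows that do not move let the fingers close. It gives the time, the measured TCP pose, the force, the opening and the grip force at its end, in the units of the state.
- observe(): the state, without advancing time (a new reading comes with each control period).
- read_camera(name): name is "side" or "top" or "wrist"; returns (picture, depth): 400x640x3 uint8, red, green, blue; 400x640 float32, m along the optical axis (not along the pixel's ray), 0 where there is no reading.
- calibration(name): a dict with "intrinsics" (3x3 intrinsics, pixels), "k1" (the pictures are not rectified: a ray, as slopes to the right and down, at radius r is drawn at 1 + k1 r^2 times it, then the intrinsics apply), "world_to_cam" (4x4, takes a point from world to camera coordinates); the wrist camera has in their place "hand_eye" (4x4, takes a point from camera to tool coordinates, whose origin is the TCP and whose axes are the flange's). Camera axes: x right, y up, looking along -z (the intrinsics and any distortion apply to the point x, -y, -z); pixel columns grow to the right and rows downward; lengths in m; the calibration is good to about 2 mm. A picture is of the moment at which its call begins: read the wrist's pose just before it. calibration takes no time and is no camera call.
- hand_in(): hands the job in; it is judged then, once.
The state is a dict: "time": time; "qpos": joint angles; "qvel": joint speeds; "joint_efforts": joint torques, N m; "tool_pos": TCP position; "tool_rot": TCP orientation; "contact_force": force on the tool from outside, world axes, zero at the start; "torque": the same for the moment, N m; "opening": finger opening in m; "grip_force": force on a finger pad.
Only numpy, scipy, OpenCV 4.12 (cv2) and the standard library are available. Lean on these libraries where they do the work, as an engineer would, in place of code of your own. Each camera call takes 0.05 s, during which the arm holds its last target. There are 200 camera calls.

TASK

One of the two aluminium cigar tubes is blocked inside. Without forcing, slide each tube along its rollers onto its brass gauge pin until it stops; leave the one that goes fully home against the green shoulder there, and draw the one that stops short back off its pin and put it in the red scrap tray, lying flat. Do not disturb the other things on the bench.

Things in the scene. Friction and masses are not known exactly. Their poses are not given: they have to be found in the camera images.
- gauge: Fixed gauge: plank 330 x 190 x 18 mm, origin under its centre; x = push direction, z up. Lanes along x at y = +50 and -50 mm, each a pair of fixed 10 mm steel rollers 20 mm apart, tops 35 mm above the bench; a tube lies on them with its axis at 48.5 mm. Green shoulder block at the far end, face at x = +133 mm, 78 mm high, with one pin per lane.
- stop_a (a point): Root of the brass gauge pin of the lane at y = +50 mm: centre of the pin in the green shoulder's face, 48.5 mm above the bench; axes as gauge. The pin is 20 mm in diameter and points 75 mm along -x from here. A good tube's mouth comes right up to here; the blocked one stops with its mouth 40 mm short.
- stop_b (a point): Root of the brass gauge pin of the lane at y = -50 mm: centre of the pin in the green shoulder's face, 48.5 mm above the bench; axes as gauge. The pin is 20 mm in diameter and points 75 mm along -x from here. A good tube's mouth comes right up to here; the blocked one stops with its mouth 40 mm short.
- tube_1: Plain aluminium cigar tube lying on one lane's rollers, in either lane: 130 mm long, 32 mm outside diameter, bore 25 mm, 80 g, one end closed and flat. Origin on its axis at mid-length; x runs along the tube from the closed end (-65 mm) to the open mouth (+65 mm), which faces the pin. Looks the same as the other tube; the blockage is found only by trying it.
- tube_2: Plain aluminium cigar tube lying on one lane's rollers, in either lane: 130 mm long, 32 mm outside diameter, bore 25 mm, 80 g, one end closed and flat. Origin on its axis at mid-length; x runs along the tube from the closed end (-65 mm) to the open mouth (+65 mm), which faces the pin. Looks the same as the other tube; the blockage is found only by trying it.
- tube_1_mouth (a point): Centre of tube_1's open mouth, on the axis; axes as the tube.
- tube_2_mouth (a point): Centre of tube_2's open mouth, on the axis; axes as the tube.
- tray: Red plastic scrap tray fixed to the bench, 200 (x) x 125 (y) x 35 mm high, walls and floor 4 mm, open on top; origin under its centre on the bench. To the left or right of the gauge.
- board: Pale wooden cutting board fixed to the bench, 220 x 130 x 20 mm, origin under its centre; on the other side of the gauge from the tray. Carries the cup and the blade.
- cup: White plastic cup standing on the board, 68 mm across the rim, 75 mm high, origin under its centre; bystander.
- blade: Dark steel rounded rolling-table blade lying on the board, about 110 x 90 x 6 mm, origin under its round part; bystander.
- jar: Amber glass jar with black cap standing on the bench beyond the gauge, 60 mm in diameter, 75 mm high, origin under its centre; bystander.
Mind the look-alikes: they are no part of the job. Leave any black or brown look-alike of the tube_2 alone.

How it is judged:
By the outcome, as a careful person would: the job done as asked, in the order asked, and still so for the second after the job is handed in, with the robot touching nothing.
It also fails if it takes over 58 s, if anything falls off the work surface, if the arm or the gripper's body presses on something with over 40 N, if the wrist force passes 120 N, or if a joint passes its speed limit or range.

## Working session

There is one attempt and no reset: what is moved stays moved. The work goes in short steps, Python scripts to look and compute and a tool call to move; the robot and the scene stay as the last step left them, time stands still between calls to the robot, and variables do not carry over. Pictures are saved under pics/ and viewed, at most 10 in all, crops included, and the job is handed in when it is done.

Besides the shell and the picture viewer there is one more tool, called after "Request:" as a command line: name --pt "numbers of a row" for each row, then --argument value for the rest. send_rows: Moves the arm, as the interface text tells. Its arguments: {"type":"object","properties":{"targets":{"type":"array","items":{"type":"array","items":{"type":"number"}}},"grip_force":{"type":"number"}},"required":["targets"]}

```bash
ls; mkdir -p pics; cat > h.py <<'E'
import numpy as np, cv2
from cell import *
def grab(name):
    p,d=read_camera(name); return p,d,calibration(name)
def world(d,c,T=None):
    K=c["intrinsics"];k1=c["k1"];K=np.array(K)
    v,u=np.mgrid[0:400,0:640].astype(np.float32)
    x=(u-K[0,2])/K[0,0];y=(v-K[1,2])/K[1,1]
    rd=np.hypot(x,y);r=rd.copy()
    for _ in range(20): r=rd/(1+k1*r*r)
    s=np.where(rd>0,r/np.maximum(rd,1e-9),1);x=x*s;y=y*s
    P=np.stack([x*d,-y*d,-d,np.ones_like(d)],-1)
    M=np.linalg.inv(np.array(c["world_to_cam"])) if T is None else T
    return (P@M.T)[...,:3]
E
python3 - <<'E'
from h import *
p,d,c=grab("top");np.savez("top.npz",p=p,d=d)
p2,d2,c2=grab("side");np.savez("side.npz",p=p2,d=d2)
cv2.imwrite("pics/top.png",p[...,::-1]);cv2.imwrite("pics/side.png",p2[...,::-1])
print(observe()); print(c)
W=world(d,c)
E
```

```text
pics
{'time': 0.1, 'qpos': array([ 1.06099506e+00,  3.42641374e-01,  1.52487995e+00,  3.14813657e-05,
        1.27540799e+00, -1.46024623e-01]), 'qvel': array([-0.00040436, -0.00092646, -0.00260366, -0.00107721, -0.00038698,
       -0.0016645 ]), 'joint_efforts': array([ 1.36507129e-03, -4.32002699e+01, -2.44693851e+01,  7.19034160e-02,
        5.25773806e-02, -6.02084015e-05]), 'tool_pos': array([0.18661027, 0.49034613, 0.22613502]), 'tool_rot': array([-3.14027460e+00, -2.24278123e-04,  2.77780667e+00]), 'contact_force': array([-0.34326776, -0.01922992,  0.32609407]), 'torque': array([-0.00405206,  0.02164772, -0.0791329 ]), 'grip_force': 0.0, 'opening': 0.09181517676092318}
{'intrinsics': array([[370.5193911 ,   0.        , 323.31045173],
       [  0.        , 370.5193911 , 198.19207114],
       [  0.        ,   0.        ,   1.        ]]), 'k1': -0.08912115487139531, 'world_to_cam': array([[-2.10897777e-03, -9.99900614e-01,  1.39396733e-02,
        -2.16221923e-02],
       [ 9.93629777e-01, -5.24699151e-04,  1.12692462e-01,
        -5.25967083e-01],
       [-1.12673948e-01,  1.40885404e-02,  9.93532131e-01,
        -1.00759840e+00],
       [ 0.00000000e+00,  0.00000000e+00,  0.00000000e+00,
         1.00000000e+00]])}
```

View pics/top.png

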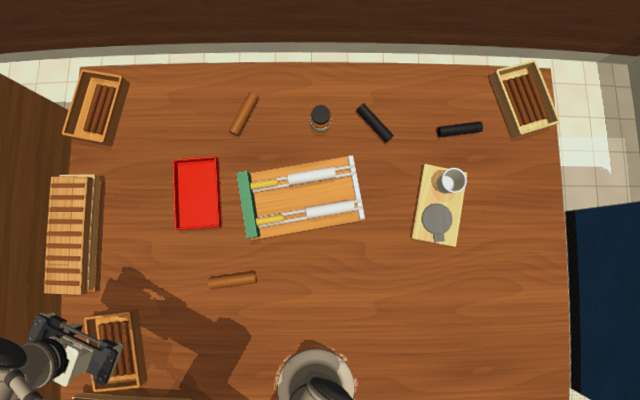

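View pics/side.png

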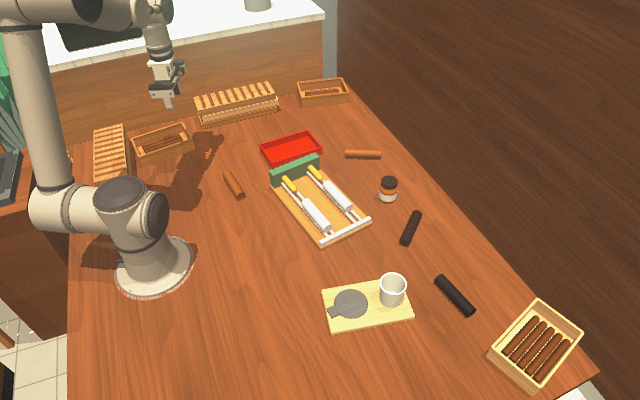

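The top view shows the gauge with its green shoulder at the left (247,204) and its pins pointing right. The silver tubes lie on the rollers at (312,176) and (330,210), and the tray is at (197,194). The look-alikes off the gauge are black tubes at (375,122) and (459,129), and brown ones at (243,114) and (232,281). The silver pair on the rollers fits the description. I'll measure them and confirm in one enlarged crop.

```bash
python3 - <<'E'
from h import *
z=np.load("top.npz");p,d=z["p"],z["d"];c=calibration("top");W=world(d,c)
hsv=cv2.cvtColor(p,cv2.COLOR_RGB2HSV).astype(int)
H,S,V=hsv[...,0],hsv[...,1],hsv[...,2]
vv,uu=np.mgrid[0:400,0:640]
roi=(uu>225)&(uu<375)&(vv>145)&(vv<250)
print("bench z",np.median(W[250:270,300:400,2]))
def rect(m,n):
    q=W[m&(d>0)]; r=cv2.minAreaRect(q[:,:2].astype(np.float32)); print(n,len(q),q.mean(0).round(4),"rect",np.round(r[0],4),np.round(r[1],4),round(r[2],2),"z pct",np.percentile(q[:,2],[5,50,95]).round(4))
    return q
g=roi&(H>50)&(H<95)&(S>80); rect(g&(W[...,2]>.07),"greentop")
rect((uu>165)&(uu<228)&(vv>145)&(vv<240)&((H<6)|(H>174))&(S>180),"tray")
w=roi&(S<70)&(V>150)
n,l,st,ce=cv2.connectedComponentsWithStats((w&(W[...,2]>.045)).astype(np.uint8))
for i in range(1,n):
    if st[i,4]>40: rect(l==i,f"tube{ce[i].round(0)}")
y=roi&(H>18)&(H<32)&(S>120)&(W[...,2]>.045)
n,l,st,ce=cv2.connectedComponentsWithStats(y.astype(np.uint8))
for i in range(1,n):
    if st[i,4]>15: rect(l==i,f"pin{ce[i].round(0)}")
rect(roi&(W[...,2]>.010),"gauge all")
cv2.imwrite("pics/crop.png",cv2.resize(p[140:250,160:380,::-1],None,fx=3.6,fy=3.6,interpolation=cv2.INTER_CUBIC))
E
```

```text
bench z -0.0004528249976447629
greentop 695 [0.5039 0.1823 0.077 ] rect [0.5053 0.1832] [0.1768 0.0284] 9.83 z pct [0.0736 0.0771 0.0802]
tray 3245 [0.5438 0.343  0.0085] rect [0.5426 0.3379] [0.1993 0.1275] 4.76 z pct [0.0001 0.004  0.0337]
tube[311. 175.] 518 [0.585  0.0106 0.0605] rect [0.5865 0.0109] [0.0316 0.1295] 9.68 z pct [0.0536 0.061  0.065 ]
tube[330. 209.] 535 [ 0.4935 -0.04    0.0605] rect [ 0.494  -0.0397] [0.0309 0.1302] 9.99 z pct [0.0533 0.0611 0.0656]
pin[263. 184.] 174 [0.563  0.143  0.0557] rect [0.5637 0.1423] [0.0189 0.075 ] 10.25 z pct [0.0514 0.056  0.0592]
pin[269. 219.] 178 [0.4651 0.1256 0.0558] rect [0.4658 0.1244] [0.0185 0.075 ] 10.77 z pct [0.051 0.056 0.06 ]
gauge all 7946 [0.5272 0.0427 0.0333] rect [0.5313 0.0376] [0.1909 0.3297] 10.07 z pct [0.0147 0.0194 0.0771]
```

View pics/crop.png

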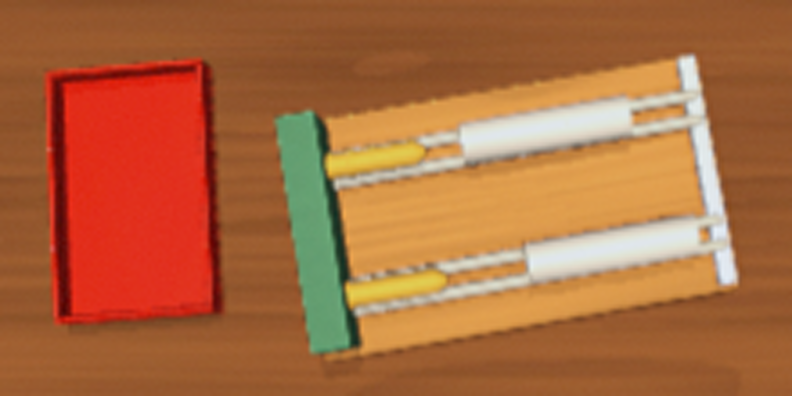

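The crop confirms two silver, open-mouthed tubes on the gauge rollers, with the mouths facing the brass pins. They are the only silver ones, and the black and brown pieces are off the gauge. The push direction is about (-0.172, 0.985) and the tool yaw needed is about 1.744. I'll approach the far tube first.

Request:
send_rows --pt "0.65 0.025 -0.03 0 -0.1" --pt "0.65 0.025 -0.03 0 -0.1" --pt "0.65 0.025 -0.03 0 -0.1" --pt "0.65 0.025 -0.03 0 -0.1" --pt "0.65 0.025 -0.03 0 -0.1" --grip_force 8

```text
time: 0.6
tool_pos: [0.3124, 0.3393, 0.2265]
tool_rot: [-3.141, 0.0, 2.274]
contact_force: [0.6, -0.6, 0.5]
opening: 0.0605
grip_force: 0.0
```

Request:
send_rows --pt "0.65 0.025 -0.03 0 -0.1" --pt "0.65 0.025 -0.03 0 -0.1" --pt "0.65 0.025 -0.03 0 -0.1" --pt "0.65 0.025 -0.03 0 -0.1" --pt "0.65 0.025 -0.03 0 -0.1"

```text
time: 1.1
tool_pos: [0.4374, 0.1892, 0.2265]
tool_rot: [-3.141, -0.0, 1.774]
contact_force: [0.4, -0.2, -0.4]
opening: 0.0595
grip_force: 0.0
```

Request:
send_rows --pt "0.65 0.025 -0.03 -0.01 -0.034" --pt "0.65 0.025 -0.03 -0.01 0" --pt "0.65 0.025 -0.03 -0.01 0" --pt "0.65 0.025 -0.03 -0.01 0" --pt "0.65 0.025 -0.03 -0.01 0"

```text
time: 1.6
tool_pos: [0.5624, 0.0392, 0.1759]
tool_rot: [-3.141, -0.0, 1.744]
contact_force: [0.2, -0.9, 1.0]
opening: 0.0597
grip_force: 0.0
```

Request:
send_rows --pt "0.65 0.025 -0.03 -0.01 0" --pt "0.65 0 0 0 0" --pt "0.65 0 0 0 0"

```text
time: 1.9
tool_pos: [0.5864, 0.0101, 0.1657]
tool_rot: [-3.14, -0.001, 1.742]
contact_force: [0.6, 0.8, 0.5]
opening: 0.0594
grip_force: 0.0
```

```bash
cat >> h.py <<'E'
from scipy.spatial.transform import Rotation as Ro
def wrist():
    o=observe();p,d,c=grab("wrist")
    T=np.eye(4);T[:3,:3]=Ro.from_euler("xyz",o["tool_rot"]).as_matrix();T[:3,3]=o["tool_pos"]
    return p,d,world(d,c,T@np.array(c["hand_eye"]))
E
python3 - <<'E'
from h import *
p,d,W=wrist(); cv2.imwrite("pics/w1.png",p[...,::-1])
hsv=cv2.cvtColor(p,cv2.COLOR_RGB2HSV).astype(int)
m=(hsv[...,1]<70)&(hsv[...,2]>120)&(W[...,2]>.045)&(W[...,2]<.075)&(d>0)
n,l,st,ce=cv2.connectedComponentsWithStats(m.astype(np.uint8))
for i in range(1,n):
    if st[i,4]>500:
        q=W[l==i];r=cv2.minAreaRect(q[:,:2].astype(np.float32));print(ce[i],len(q),q.mean(0),r,q[:,2].max())
E
```

```text
[319.98654514 189.52994792] 4608 [0.5859356  0.01696016 0.0610994 ] ((0.586845338344574, 0.011419549584388733), (0.030414540320634842, 0.12872803211212158), 9.865097045898438) 0.06589211420868718
[213.02606461 199.95374449] 2724 [ 0.49372025 -0.00804665  0.05995723] ((0.49052760004997253, -0.015304896980524063), (0.032023802399635315, 0.08027787506580353), 10.109346389770508) 0.06597400972949835
```

View pics/w1.png

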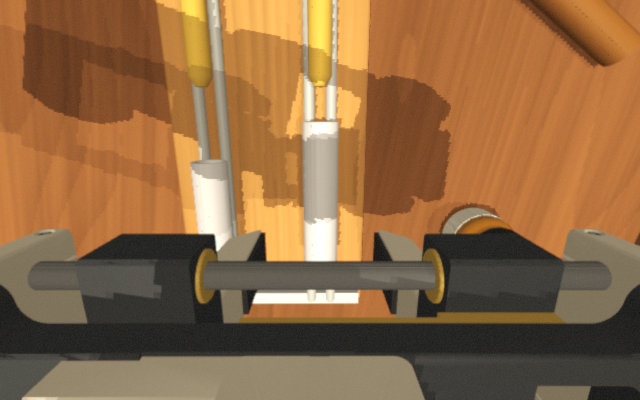

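The wrist view shows the tube (column 320) centred between the fingers with its mouth towards the pin. The position agrees with the top camera to under 1 mm. Next I descend and grip lightly.

Request:
send_rows --pt "0.65 0 0.001 -0.04 0" --pt "0.65 0 0 -0.04 0" --pt "0.65 0 0 -0.03 0" --pt "0.65 0 0 -0.018 0" --pt "0.65 0 0 0 0"

```text
time: 2.45
tool_pos: [0.5845, 0.0132, 0.0367]
tool_rot: [-3.137, -0.002, 1.745]
contact_force: [-0.5, 0.4, 0.2]
opening: 0.0599
grip_force: 0.0
```

Request:
send_rows --pt "0.25 0 0 0 0" --pt "0.25 0 0 0 0" --pt "0.25 0 0 0 0" --pt "0.25 0 0 0 0" --pt "0.25 0 0 0 0" --grip_force 8

```text
time: 2.95
tool_pos: [0.5871, 0.0117, 0.0398]
tool_rot: [3.14, 0.0, 1.744]
contact_force: [-2.1, 0.5, 5.6]
opening: 0.0314
grip_force: 8.0
```

Request:
send_rows --pt "0.25 -0.0017 0.01 0 0" --pt "0.25 -0.0017 0.01 0 0" --pt "0.25 -0.0013 0.007 0 0" --pt "0.25 -0.0009 0.005 0 0" --pt "0.25 -0.0009 0.005 0 0"

```text
time: 3.45
tool_pos: [0.5805, 0.0478, 0.0397]
tool_rot: [3.141, 0.002, 1.744]
contact_force: [-2.2, -4.8, 7.0]
opening: 0.0312
grip_force: 8.0
```

Request:
send_rows --pt "0.25 -0.0009 0.005 0 0" --pt "0.25 -0.0009 0.005 0 0" --pt "0.25 -0.0009 0.005 0 0" --pt "0.25 0 0 0 0"

```text
time: 3.85
tool_pos: [0.5776, 0.0635, 0.0396]
tool_rot: [3.141, 0.001, 1.744]
contact_force: [-2.8, -0.9, 6.0]
opening: 0.0315
grip_force: 8.0
```

Request:
send_rows --pt "0.25 -0.0009 0.005 0 0" --pt "0.25 -0.0007 0.004 0 0"

```text
time: 4.05
tool_pos: [0.5762, 0.0717, 0.0396]
tool_rot: [3.141, 0.002, 1.744]
contact_force: [-2.3, -4.1, 6.7]
opening: 0.0316
grip_force: 8.0
```

Request:
send_rows --pt "0.25 -0.0007 0.004 0 0"

```text
time: 4.15
tool_pos: [0.5755, 0.0755, 0.0396]
tool_rot: [3.141, 0.002, 1.744]
contact_force: [-0.7, -11.2, 1.9]
opening: 0.0313
grip_force: 8.0
```

Request:
send_rows --pt "0.25 -0.0007 0.004 0 0"

```text
time: 4.25
tool_pos: [0.575, 0.0786, 0.0393]
tool_rot: [3.141, 0.003, 1.744]
contact_force: [0.1, -11.3, 1.7]
opening: 0.0317
grip_force: 8.0
```

Request:
send_rows --pt "0.25 -0.0005 0.003 0 0" --pt "0.25 0 0 0 0"

```text
time: 4.45
tool_pos: [0.5744, 0.0818, 0.0391]
tool_rot: [3.141, 0.003, 1.744]
contact_force: [-0.2, -8.0, 1.7]
opening: 0.0315
grip_force: 8.0
```

The resistance at about 64 mm of travel is where the blocked tube would stop. I'll check the mouth position with the cameras.

```bash
cat >> h.py <<'E'
def tubes(p,d,W,zmin=.045):
    hsv=cv2.cvtColor(p,cv2.COLOR_RGB2HSV).astype(int)
    u=np.array([-.172,.985]);n_=np.array([.985,.172]);G=np.array([.5313,.0376])
    q=W[...,:2]-G; s=q@u; t=q@n_
    for name,t0 in(("far",.05),("near",-.05)):
        ln=(np.abs(t-t0)<.012)&(d>0)&(np.abs(s)<.16)&(W[...,2]>zmin)&(W[...,2]<.07)
        w=ln&(hsv[...,1]<70)&(hsv[...,2]>100)&(W[...,2]>.055)
        y=ln&(hsv[...,0]>17)&(hsv[...,0]<33)&(hsv[...,1]>120)
        for nm,m in(("tube",w),("pin",y)):
            if m.sum()>10: print(name,nm,m.sum(),"s",np.percentile(s[m],[1,50,99]).round(4),"z",np.percentile(W[m][:,2],[50,95]).round(4),"face .133")
E
python3 - <<'E'
from h import *
p,d,W=wrist();print("wrist");tubes(p,d,W)
p,d,c=grab("top");print("top");tubes(p,d,world(d,c))
E
```

```text
wrist
far tube 7158 s [0.0086 0.0625 0.093 ] z [0.0627 0.0645] face .133
far pin 4141 s [0.0937 0.1146 0.1332] z [0.0569 0.0587] face .133
near pin 8126 s [0.0602 0.1011 0.1327] z [0.0563 0.0586] face .133
top
far tube 91 s [-0.0359 -0.0215  0.0945] z [0.0623 0.0651] face .133
far pin 93 s [0.0974 0.1151 0.1346] z [0.056  0.0598] face .133
near tube 421 s [-0.1335 -0.0696 -0.0058] z [0.0622 0.0658] face .133
```

The far tube's mouth is at s = 0.093, exactly 40 mm short, so it is the blocked one. I'll release it and try the near tube.

Request:
send_rows --pt "0.65 0 0 0 0" --pt "0.65 0 0 0 0" --pt "0.65 0 0 0 0" --pt "0.65 0 0 0.03 0" --pt "0.65 0 0 0.035 0"

```text
time: 5.05
tool_pos: [0.5729, 0.0839, 0.103]
tool_rot: [-3.138, -0.001, 1.744]
contact_force: [0.2, -0.0, 0.8]
opening: 0.059
grip_force: 0.0
```

Request:
send_rows --pt "0.65 -0.02 -0.03 0 0" --pt "0.65 -0.02 -0.03 0 0" --pt "0.65 -0.02 -0.03 0 0" --pt "0.65 -0.02 -0.0315 0 0" --pt "0.65 0 0 0 0"

```text
time: 5.55
tool_pos: [0.492, -0.0403, 0.1037]
tool_rot: [-3.14, 0.0, 1.741]
contact_force: [-0.5, -0.1, -0.3]
opening: 0.0596
grip_force: 0.0
```

Request:
send_rows --pt "0.65 0 0 0 0"

```text
time: 5.65
tool_pos: [0.4942, -0.0382, 0.104]
tool_rot: [3.141, -0.0, 1.742]
contact_force: [1.2, 0.3, 0.5]
opening: 0.0594
grip_force: 0.0
```

Request:
send_rows --pt "0.65 0 0 -0.03 0" --pt "0.65 0 0 -0.025 0" --pt "0.65 0 0 -0.01 0" --pt "0.65 0 0 0 0"

```text
time: 6.05
tool_pos: [0.4937, -0.0369, 0.0376]
tool_rot: [-3.139, -0.001, 1.745]
contact_force: [0.4, 0.4, -0.0]
opening: 0.0597
grip_force: 0.0
```

Request:
send_rows --pt "0.25 0 0 0 0" --pt "0.25 0 0 0 0" --pt "0.25 0 0 0 0" --pt "0.25 0 0 0 0" --pt "0.25 0 0 0 0"

```text
time: 6.55
tool_pos: [0.4944, -0.0379, 0.0394]
tool_rot: [3.141, 0.0, 1.744]
contact_force: [-0.8, 0.6, 4.8]
opening: 0.0316
grip_force: 8.0
```

Request:
send_rows --pt "0.25 -0.0017 0.01 0 0" --pt "0.25 -0.0017 0.01 0 0" --pt "0.25 -0.0017 0.01 0 0" --pt "0.25 -0.0017 0.01 0 0" --pt "0.25 -0.0017 0.01 0 0"

```text
time: 7.05
tool_pos: [0.4856, 0.0119, 0.0394]
tool_rot: [3.141, 0.001, 1.744]
contact_force: [-1.8, -4.3, 6.4]
opening: 0.0319
grip_force: 8.0
```

Request:
send_rows --pt "0.25 -0.0009 0.005 0 0" --pt "0.25 -0.0009 0.005 0 0" --pt "0.25 -0.0009 0.005 0 0" --pt "0.25 -0.0009 0.005 0 0" --pt "0.25 -0.0009 0.005 0 0"

```text
time: 7.55
tool_pos: [0.4811, 0.0368, 0.0393]
tool_rot: [3.141, 0.001, 1.744]
contact_force: [-1.1, -5.3, 5.7]
opening: 0.0314
grip_force: 8.0
```

Request:
send_rows --pt "0.25 -0.0009 0.005 0 0" --pt "0.25 -0.0009 0.005 0 0" --pt "0.25 -0.0009 0.005 0 0" --pt "0.25 -0.0009 0.005 0 0" --pt "0.25 -0.0009 0.005 0 0"

```text
time: 8.05
tool_pos: [0.4765, 0.0618, 0.0393]
tool_rot: [3.141, 0.001, 1.744]
contact_force: [-2.5, -4.2, 4.7]
opening: 0.0313
grip_force: 8.0
```

Request:
send_rows --pt "0.25 -0.0009 0.005 0 0" --pt "0.25 -0.0009 0.005 0 0" --pt "0.25 -0.0009 0.005 0 0" --pt "0.25 -0.0009 0.005 0 0" --pt "0.25 -0.0009 0.005 0 0"

```text
time: 8.55
tool_pos: [0.4719, 0.0869, 0.0393]
tool_rot: [3.142, 0.001, 1.744]
contact_force: [-3.0, -5.0, 6.5]
opening: 0.0313
grip_force: 8.0
```

Request:
send_rows --pt "0.25 -0.0007 0.004 0 0" --pt "0.25 -0.0007 0.004 0 0"

```text
time: 8.75
tool_pos: [0.4705, 0.0949, 0.0392]
tool_rot: [-3.141, 0.001, 1.744]
contact_force: [-2.4, -4.8, 5.5]
opening: 0.0317
grip_force: 8.0
```

Request:
send_rows --pt "0.25 -0.0005 0.003 0 0"

```text
time: 8.85
tool_pos: [0.47, 0.0979, 0.0392]
tool_rot: [-3.141, 0.001, 1.744]
contact_force: [-2.3, -4.0, 6.4]
opening: 0.0317
grip_force: 8.0
```

Request:
send_rows --pt "0.25 -0.0005 0.003 0 0"

```text
time: 8.95
tool_pos: [0.4696, 0.1001, 0.0391]
tool_rot: [-3.141, 0.002, 1.745]
contact_force: [-1.3, -11.0, 1.3]
opening: 0.0317
grip_force: 8.0
```

Request:
send_rows --pt "0.25 -0.0002 0.001 0 0" --pt "0.25 0 0 0 0"

```text
time: 9.15
tool_pos: [0.4695, 0.1009, 0.039]
tool_rot: [-3.141, 0.002, 1.745]
contact_force: [-0.2, -8.0, 2.3]
opening: 0.0317
grip_force: 8.0
```

Request:
send_rows --pt "0.65 0 0 0 0" --pt "0.65 0 0 0 0" --pt "0.65 0 0 0 0" --pt "0.65 0 0 0.03 0" --pt "0.65 0 0 0.035 0"

```text
time: 9.65
tool_pos: [0.4683, 0.1023, 0.1034]
tool_rot: [-3.138, -0.001, 1.744]
contact_force: [1.6, -0.4, 0.0]
opening: 0.0592
grip_force: 0.0
```

```bash
python3 - <<'E'
from h import *
p,d,W=wrist();print("wrist");tubes(p,d,W)
p,d,c=grab("top");print("top");tubes(p,d,world(d,c))
print(observe()["tool_pos"],observe()["tool_rot"])
E
```

```text
wrist
far tube 1311 s [0.067  0.0804 0.0932] z [0.0627 0.0645] face .133
far pin 1754 s [0.0931 0.1129 0.1319] z [0.0568 0.0588] face .133
near tube 5099 s [0.0044 0.0852 0.1316] z [0.0627 0.0645] face .133
top
far tube 213 s [-0.0358 -0.0027  0.038 ] z [0.062  0.0658] face .133
near tube 78 s [0.0037 0.0158 0.0304] z [0.0617 0.0654] face .133
[0.47211762 0.10258921 0.10747732] [3.13365422e+00 7.46261277e-04 1.74400663e+00]
```

The near tube is home, with its mouth at the shoulder face. Now I grasp the blocked far tube.

Request:
send_rows --pt "0.65 0.03 -0.008 0 0" --pt "0.65 0.03 -0.008 0 0" --pt "0.65 0.03 -0.007 0 0" --pt "0.65 0.016 -0.004 0 0" --pt "0.65 0 0 0 0"

```text
time: 10.25
tool_pos: [0.5769, 0.0747, 0.1027]
tool_rot: [3.141, 0.0, 1.743]
contact_force: [0.5, 0.4, -0.4]
opening: 0.0599
grip_force: 0.0
```

Request:
send_rows --pt "0.65 0 0 -0.03 0" --pt "0.65 0 0 -0.025 0" --pt "0.65 0 0 -0.01 0" --pt "0.65 0 0 0 0"

```text
time: 10.65
tool_pos: [0.5737, 0.0755, 0.0372]
tool_rot: [-3.138, -0.001, 1.744]
contact_force: [-0.4, -0.2, 0.3]
opening: 0.0597
grip_force: 0.0
```

Request:
send_rows --pt "0.25 0 0 0 0" --pt "0.25 0 0 0 0" --pt "0.25 0 0 0 0" --pt "0.25 0 0 0 0" --pt "0.25 0 0 0 0" --grip_force 15

```text
time: 11.15
tool_pos: [0.5758, 0.0752, 0.0395]
tool_rot: [3.14, 0.0, 1.744]
contact_force: [-0.8, -0.1, 4.8]
opening: 0.0315
grip_force: 15.0
```

Request:
send_rows --pt "0.25 0.0017 -0.01 0 0" --pt "0.25 0.0017 -0.01 0 0" --pt "0.25 0.0017 -0.01 0 0" --pt "0.25 0.0017 -0.01 0 0" --pt "0.25 0.0017 -0.01 0 0"

```text
time: 11.65
tool_pos: [0.5844, 0.025, 0.0394]
tool_rot: [3.14, -0.001, 1.744]
contact_force: [-1.0, 2.4, 5.6]
opening: 0.0314
grip_force: 15.0
```

Request:
send_rows --pt "0.25 0.0009 -0.005 0 0" --pt "0.25 0 0 0 0"

```text
time: 11.85
tool_pos: [0.5855, 0.019, 0.0394]
tool_rot: [3.14, 0.001, 1.743]
contact_force: [-1.0, -0.5, 5.1]
opening: 0.0313
grip_force: 15.0
```

```bash
python3 - <<'E'
from h import *
p,d,W=wrist();print("wrist");tubes(p,d,W); cv2.imwrite("pics/w2.png",p[...,::-1])
E
```

```text
wrist
far tube 7974 s [-0.0552  0.0026  0.0358] z [0.0627 0.0645] face .133
far pin 3309 s [0.0584 0.0739 0.0872] z [0.0564 0.0587] face .133
near tube 11329 s [0.0042 0.0494 0.0845] z [0.0628 0.0646] face .133
```

Mouth at 0.036, clear of the pin tip at 0.058. Next I lift, carry and turn.

Request:
send_rows --pt "0.25 0 0 0.02 0" --pt "0.25 0 0 0.03 0" --pt "0.25 0 0 0.04 0" --pt "0.25 0 0 0.02 0" --pt "0.25 0 0 0 0"

```text
time: 12.4
tool_pos: [0.5867, 0.0197, 0.1518]
tool_rot: [3.135, 0.002, 1.744]
contact_force: [0.4, -0.2, -1.5]
opening: 0.0312
grip_force: 15.0
```

Request:
send_rows --pt "0.25 -0.003 0.02 0 0.1" --pt "0.25 -0.003 0.02 0 0.1" --pt "0.25 -0.003 0.02 0 0.1" --pt "0.25 -0.003 0.02 0 0.1" --pt "0.25 -0.003 0.02 0 0.1"

```text
time: 12.9
tool_pos: [0.5689, 0.1206, 0.1466]
tool_rot: [-3.139, -0.002, 2.248]
contact_force: [0.5, -0.9, -1.1]
opening: 0.0312
grip_force: 15.0
```

Request:
send_rows --pt "0.25 -0.003 0.02 0 0.1" --pt "0.25 -0.003 0.02 0 0.1" --pt "0.25 -0.003 0.02 0 0.1" --pt "0.25 -0.003 0.02 0 0.1" --pt "0.25 -0.003 0.02 0 0.1"

```text
time: 13.4
tool_pos: [0.5539, 0.2205, 0.1465]
tool_rot: [-3.14, -0.003, 2.748]
contact_force: [0.7, -0.5, -0.7]
opening: 0.0315
grip_force: 15.0
```

Request:
send_rows --pt "0.25 -0.003 0.02 0 0.1" --pt "0.25 -0.003 0.02 0 0.1" --pt "0.25 -0.003 0.02 0 0.1" --pt "0.25 -0.003 0.02 0 0.1" --pt "0.25 -0.001 0.02 0 0.082"

```text
time: 13.9
tool_pos: [0.5409, 0.3204, 0.1464]
tool_rot: [-3.141, -0.003, -3.053]
contact_force: [-0.6, 1.1, -1.6]
opening: 0.0314
grip_force: 15.0
```

Request:
send_rows --pt "0.25 0 0.02 0 0" --pt "0.25 0 0 0 0" --pt "0.25 0 0 0 0"

```text
time: 14.2
tool_pos: [0.5412, 0.3396, 0.1468]
tool_rot: [-3.14, -0.003, -3.057]
contact_force: [-0.4, -1.0, -0.9]
opening: 0.0311
grip_force: 15.0
```

```bash
python3 - <<'E'
from h import *
print(observe()["tool_pos"],observe()["tool_rot"])
p,d,W=wrist(); cv2.imwrite("pics/w3.png",p[...,::-1])
p,d,c=grab("side"); cv2.imwrite("pics/s3.png",cv2.resize(p[80:280,200:440,::-1],None,fx=3,fy=3))
E
```

```text
[0.54122825 0.33964197 0.14683407] [-3.14023883e+00 -2.67223544e-03 -3.05681819e+00]
```

View pics/w3.png

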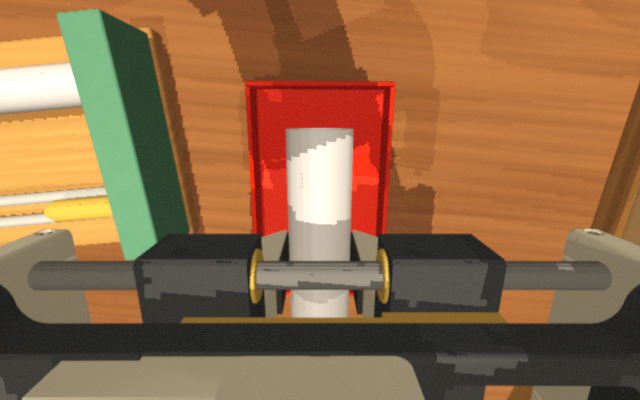

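View pics/s3.png

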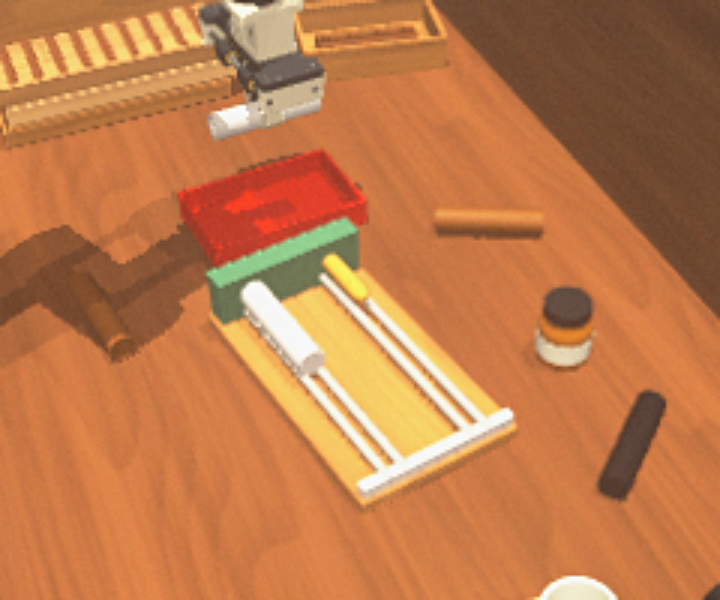

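The tube is over the tray, lined up with its long axis (tube column 320, tray 247–393). The side view shows the other tube home on its pin against the green block. I'll lower it gently.

Request:
send_rows --pt "0.25 0.001 0 -0.03 0" --pt "0.25 0 0 -0.03 0" --pt "0.25 0 0 -0.03 0" --pt "0.25 0 0 -0.02 0" --pt "0.25 0 0 -0.015 0"

```text
time: 14.8
tool_pos: [0.5424, 0.3388, 0.0219]
tool_rot: [-3.141, -0.002, -3.059]
contact_force: [-0.6, 0.3, -1.0]
opening: 0.0313
grip_force: 15.0
```

Request:
send_rows --pt "0.25 0 0 -0.005 0" --pt "0.25 0 0 -0.002 0" --pt "0.25 0 0 0 0" --pt "0.25 0 0 0 0"

```text
time: 15.2
tool_pos: [0.5436, 0.3405, 0.0179]
tool_rot: [3.141, 0.002, -3.057]
contact_force: [-0.4, -0.3, -0.4]
opening: 0.0311
grip_force: 15.0
```

Request:
send_rows --pt "0.25 0 0 -0.002 0" --pt "0.25 0 0 0 0"

```text
time: 15.4
tool_pos: [0.543, 0.3403, 0.015]
tool_rot: [3.141, 0.001, -3.057]
contact_force: [0.0, -0.2, -1.8]
opening: 0.0311
grip_force: 15.0
```

Request:
send_rows --pt "0.25 0 0 -0.0015 0" --pt "0.25 0 0 0 0"

```text
time: 15.6
tool_pos: [0.5428, 0.3401, 0.0131]
tool_rot: [-3.142, -0.0, -3.057]
contact_force: [0.7, 0.4, -0.8]
opening: 0.031
grip_force: 15.0
```

Request:
send_rows --pt "0.25 0 0 -0.001 0" --pt "0.25 0 0 0 0"

```text
time: 15.8
tool_pos: [0.5428, 0.3401, 0.0121]
tool_rot: [3.142, -0.0, -3.057]
contact_force: [0.2, 0.2, -1.4]
opening: 0.031
grip_force: 15.0
```

Request:
send_rows --pt "0.25 0 0 -0.001 0" --pt "0.25 0 0 0 0"

```text
time: 16.0
tool_pos: [0.5428, 0.3401, 0.0111]
tool_rot: [-3.142, -0.0, -3.057]
contact_force: [-0.7, -0.9, -1.4]
opening: 0.031
grip_force: 15.0
```

Request:
send_rows --pt "0.5 0 0 0 0" --pt "0.5 0 0 0 0" --pt "0.5 0 0 0 0" --pt "0.5 0 0 0 0" --pt "0.5 0 0 0 0"

```text
time: 16.5
tool_pos: [0.5429, 0.3402, 0.0113]
tool_rot: [3.141, 0.0, -3.057]
contact_force: [0.1, 0.4, -0.2]
opening: 0.0458
grip_force: 0.0
```

Request:
send_rows --pt "0.5 0 0 0.02 0" --pt "0.5 0 0 0.03 0" --pt "0.5 0 0 0.04 0" --pt "0.5 0 0 0.05 0" --pt "0.5 0 0 0.03 0"

```text
time: 17.0
tool_pos: [0.5438, 0.3406, 0.1855]
tool_rot: [3.14, 0.005, -3.057]
contact_force: [0.9, -0.4, 0.0]
opening: 0.0458
grip_force: 0.0
```

Request:
send_rows --pt "0.5 -0.03 0.03 0.02 0" --pt "0.5 -0.03 0.03 0.02 0" --pt "0.5 -0.03 0.03 0 0" --pt "0.5 -0.03 0.03 0 0" --pt "0.5 0 0 0 0"

```text
time: 17.5
tool_pos: [0.4188, 0.4636, 0.2217]
tool_rot: [3.14, -0.001, -3.052]
contact_force: [0.1, -0.3, -0.1]
opening: 0.0456
grip_force: 0.0
```

```bash
python3 - <<'E'
from h import *
p,d,c=grab("top"); W=world(d,c); tubes(p,d,W)
hsv=cv2.cvtColor(p,cv2.COLOR_RGB2HSV).astype(int)
m=(hsv[...,1]<90)&(hsv[...,2]>110)&(np.abs(W[...,0]-.5426)<.1)&(np.abs(W[...,1]-.338)<.06)&(W[...,2]<.06)
q=W[m];print(m.sum(),cv2.minAreaRect(q[:,:2].astype(np.float32)),np.percentile(q[:,2],[5,50,95,99]))
s,_,_=grab("side")
im=np.hstack([cv2.resize(p[140:250,140:300,::-1],(400,275)),cv2.resize(s[100:260,200:432,::-1],(399,275))]);cv2.imwrite("pics/fin.png",im)
E
```

```text
far pin 176 s [0.0608 0.0981 0.1341] z [0.0564 0.06  ] face .133
near tube 425 s [0.0053 0.0693 0.134 ] z [0.0617 0.0659] face .133
522 ((0.5470390319824219, 0.3397994041442871), (0.13930237293243408, 0.031127814203500748), 4.609848976135254) [0.02099929 0.03200605 0.03644187 0.03791144]
```

View pics/fin.png

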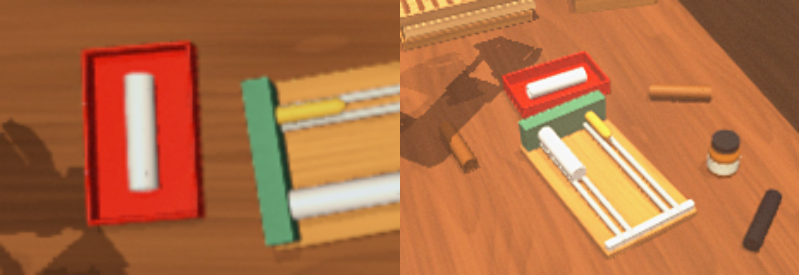

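The blocked tube lies flat in the red tray (140,132 in the left half). The good tube sits against the green shoulder, and the jar and the black and brown pieces in view have not moved. I'll hand in.

```bash
python3 -c "from cell import *;print(hand_in())"
```

```text
the job is handed in; nothing more can be done
None
```

Job handed in at about 17.6 s: the good tube is fully home against the green shoulder in the lane nearer the robot, and the blocked one, which stopped 40 mm short, was drawn off its pin and lies flat in the red tray.

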